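Sweep the rind ends off the butcher block into the scrap tray

TASK

Clear the butcher block: sweep the three small rind ends across the wood and over its edge into the low scrap tray beside it, so that all three lie in the tray. Only push them with the fingers (they can stay closed), never lift them, and leave the mustard jar and the wedge of cheese standing where they are on the block.

Things in the scene. Friction and masses are not known exactly. Their poses are not given: they have to be found in the camera images.
- board: Thick wooden butcher block, fixed to the steel counter: 310 mm (its x) by 240 mm (its y) by 22 mm high. Origin at the centre of its underside, on the counter (z = 0); its top is 22 mm above it. Two different things stand tight against its two long sides (2 mm gap; they are fixed too): the scrap tray on one, a wooden crate of salami on the other; which side is which changes.
- tray: Low open aluminium scrap tray lying tight against one long side (+y or -y side) of the block, fixed: 290 mm (its x, parallel to the block's x) by 150 mm (its y) and 15 mm high, walls and floor 3 mm, so that its rim lies 7 mm lower than the top of the block. Origin at the centre of its underside, on the counter.
- crate: Open wooden crate of lying salami against the other long side of the block, fixed: 290 x 150 mm, 60 mm high, axes parallel to the block's. Origin at the centre of its underside.
- mustard_center (a point): Small round mustard jar with a steel cap, standing loose on the block among the rind ends: 42 mm diameter, 52 mm high, 0.11 kg. Point at its centre, half-way up. To be left alone.
- wedge_center (a point): Wedge of cheese standing loose on the far part of the block (its +x end): triangular from above, 94 mm long, 48 mm wide at the rind end, 48 mm high, 0.14 kg. Point near its centre, half-way up; its x is across the wedge, its y runs from the point to the rind. To be left alone.
- rind0_center (a point): Loose hard cheese rind end lying on the block: a small slab 40 mm (its x) by 22 mm (its y) by 14 mm high, about 18 g. Point at its centre, half-way up, 7 mm above the top of the block at the start. It slides when pushed.
- rind1_center (a point): Loose hard cheese rind end lying on the block: a small slab 36 mm (its x) by 24 mm (its y) by 14 mm high, about 18 g. Point at its centre, half-way up, 7 mm above the top of the block at the start. It slides when pushed.
- rind2_center (a point): Loose hard cheese rind end lying on the block: a small slab 44 mm (its x) by 20 mm (its y) by 14 mm high, about 18 g. Point at its centre, half-way up, 7 mm above the top of the block at the start. It slides when pushed.

How it is judged:
By the outcome, as a careful person would: the job done as asked, in the order asked, and still so for the second after the job is handed in, with the robot touching nothing.
It also fails if it takes over 61 s, if anything falls off the work surface, if the arm or the gripper's body presses on something with over 40 N, if the wrist force passes 120 N, or if a joint passes its speed limit or range.

ROBOT

A 6-joint arm with a two-finger parallel gripper is mounted at the origin on the work surface. World frame = base frame: x ahead of the robot, y to its left, z up, the work surface at z = 0. Lengths are in mm, angles in rad, forces in N, time in s.
With the tool pointing down it reaches from about 400 to 825 mm from the base axis. Payload 7 kg.
Tool frame: the origin (TCP) lies between the finger pads; the fingertips stand 17 mm ahead of it and the grasp point (between the pads) lies 2 mm behind it; z points along the fingers, y is the line along which they close (so a half turn about z gives the same grasp; the last joint's range is limited). The gripper opens to 85 mm and grips with 20 to 120 N. Pads are 22 mm wide; open, the fingers measure 114 mm over their backs; the gripper's body (76 mm by 85 mm) begins 54 mm behind the grasp point. The pads swing forward as they close: fully open they stand 13 mm farther back than shut.
Start: joints at [-0.88, 0.359, 0.012, 0, -1.224, -0.288], TCP at [264.569, -620.966, 248.302] pointing down, gripper open.
Joint ranges: [-3.07, 3.07], [-1.43, 2.12], [-1.02, 1.25], [-3.03, 1.67], [-3.05, -0], [-3.03, 3.03]. Speed limits (rad/s): [2.39, 2.39, 3.01, 3.14, 3.14, 3.14].

INTERFACE

Orientations are given as a unit quaternion [w, x, y, z].
In Python, from plant import r gives the robot as it stands.
- The arm moves only by the shell command python3 -m jog 'ROWS' [OPENING] [FORCE]. ROWS is JSON, one flat list of numbers, 4 for each row, row after row: the shift along the world's x, y, z in mm, then the turn about the world's z in rad. In form: [x, y, z, turn, x, y, z, turn, ...]. A call has exactly 8 rows; each row shifts and turns the commanded pose from where the row before left it; what a row does not reach is not made up. A row lasts 1/8 s, in which the tool goes at most 62.5 mm and 10.7 degrees, less where a joint would pass 70% of its speed; a pose out of reach is approached as far as the arm can. A call with a gripper value outside its range is refused whole. OPENING is the opening in per cent of the stroke, from 0 (shut) to 100 (fully open), set as the call begins (- or left out, the last holds). The fingers move at their own pace and stop on an object; FORCE is the grip in N (left out, the last holds). Time passes only in rows, so rows that do not move let the fingers close, or fill a call up. It gives the time, the measured TCP pose, the force, the opening and the grip force at its end, in the units of the state.
- r.get_state(): the state, without advancing time (a new reading comes with each control period).
- r.snapshot(name): name is "scene" or "top" or "wrist"; returns the picture (420x560x3 uint8, red, green, blue); there is no depth.
- r.get_calibration(name): a dict with "fov_y" (degrees; the focal length in pixels is half the picture's height over the tangent of half this angle, whatever the lens; pixels are square), "cx", "cy" (the principal point, pixels), "pose" (4x4, takes a point from camera to world coordinates); the wrist camera has in their place "tool_from_camera" (4x4, takes a point from camera to tool coordinates, whose origin is the TCP and whose axes are the flange's). Camera axes: x right, y down, z forward; pixel columns grow to the right and rows downward; lengths in mm; the calibration is good to about 2 mm. A picture is of the moment at which its call begins: read the wrist's pose just before it. get_calibration takes no time and is no camera call.
- r.job_done(): hands the job in; it is judged then, once.
The state is a dict: "time_s": time; "joint_positions": joint angles; "qvel": joint speeds; "joint_efforts": joint torques, N m; "tcp_pos": TCP position; "tool_rot": TCP orientation; "force": force on the tool from outside, world axes, zero at the start; "ft_torque": the same for the moment, N m; "opening": finger opening in mm; "grip_force": force on a finger pad.
Only numpy, scipy, OpenCV 4.12 (cv2) and the standard library are available. Lean on these libraries where they do the work, as an engineer would, in place of code of your own. Each camera call takes 0.05 s, during which the arm holds its last target. There are 200 camera calls.

## Working session

There is one attempt and no reset: what is moved stays moved. The work goes in short steps, Python scripts to look and compute and a shell command to move; the robot and the scene stay as the last step left them, time stands still between calls to the robot, and variables do not carry over. Pictures are saved under pics/ and viewed, at most 10 in all, crops included, and the job is handed in when it is done.

```bash
mkdir -p pics
python3 - <<'E'
from plant import r
import cv2,numpy as np
for n in("top","scene"):
    c=r.get_calibration(n);print(n,c["fov_y"],c["cx"],c["cy"],np.round(c["pose"],3).tolist(), [k for k in c])
    cv2.imwrite(f"pics/{n}0.png",cv2.resize(r.snapshot(n)[:,:,::-1],(800,600),interpolation=cv2.INTER_CUBIC))
s=r.get_state();print(s["time_s"],s["tcp_pos"],s["tool_rot"],s["opening"])
E
```

```text
top 54.175676687014814 273.5458913858277 206.95104562115438 [[0.155, -0.962, 0.223, 455.987], [-0.988, -0.152, 0.033, -3.083], [0.002, -0.225, -0.974, 729.888], [0.0, 0.0, 0.0, 1.0]] ['fov_y', 'cx', 'cy', 'pose']
scene 49.10845023722559 280.0303165676549 215.15133672850837 [[0.026, 0.534, -0.845, 1263.2], [1.0, -0.004, 0.028, -14.455], [0.011, -0.845, -0.534, 492.217], [0.0, 0.0, 0.0, 1.0]] ['fov_y', 'cx', 'cy', 'pose']
0.1 [ 264.38255195 -620.62679421  247.44835542] [-2.16269342e-04 -1.99970913e-01  9.79801550e-01  7.13324614e-04] 85.4026310943165
```

View pics/top0.png

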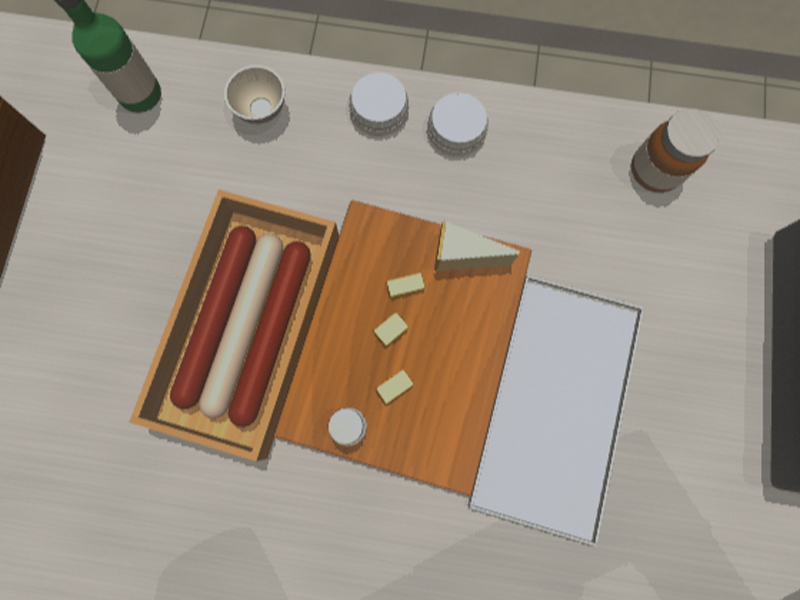

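View pics/scene0.png

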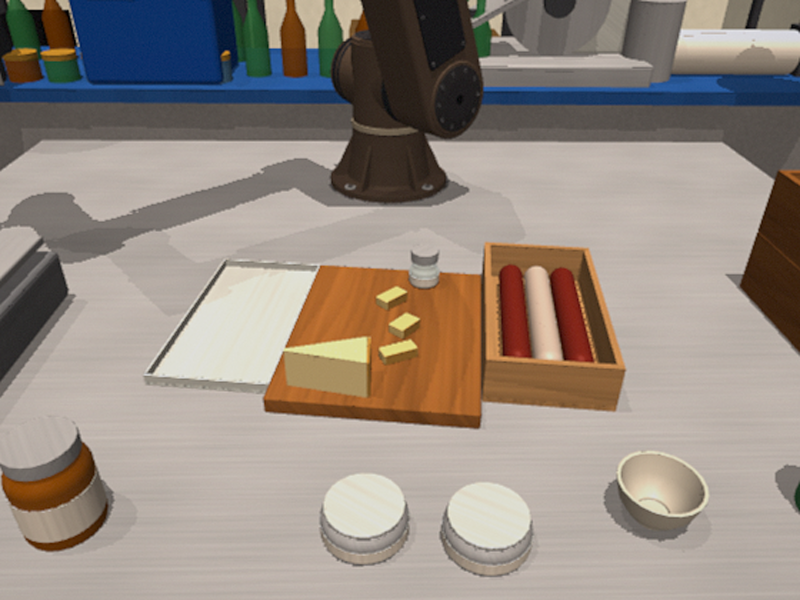

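The top picture shows the tray on the block's right (−y) side and the rinds at about (406,286), (391,329) and (395,387). The mustard cap is at (347,425), and the wedge's top corners are at (443,222), (518,252) and (437,264). The block's corners are (351,201), (531,249), (470,495) and (277,437). The scene picture agrees with this.

```bash
cat > h.py <<'E'
import numpy as np
def proj(c,pts,z,sc=1/1.42857):
    P=np.array(c["pose"]);f=210/np.tan(np.radians(c["fov_y"]/2))
    u=np.atleast_2d(pts)*sc
    d=np.c_[(u[:,0]-c["cx"])/f,(u[:,1]-c["cy"])/f,np.ones(len(u))]@P[:3,:3].T
    return P[:3,3]+d*((z-P[2,3])/d[:,2])[:,None]
E
python3 - <<'E'
from plant import r
from h import *
import cv2
c=r.get_calibration("top")
C=proj(c,[(351,201),(531,249),(470,495),(277,437)],22)[:,:2]
print(C.round(),[np.linalg.norm(C[i]-C[(i+1)%4]).round() for i in range(4)])
x=(C[0]+C[1]-C[2]-C[3]);x/=np.linalg.norm(x);y=np.array([-x[1],x[0]]);o=C.mean(0);print("o",o,"ang",np.arctan2(x[1],x[0]))
def sh(n,p,z):
    for q in proj(c,p,z)[:,:2]:print(n,q.round(),"board",((q-o)@x).round(),((q-o)@y).round())
sh("rind top",[(406,284),(391,328),(395,385)],36)
sh("r0c",[(387,287),(420,274),(424,285),(391,297)],36)
sh("r1c",[(375,328),(397,313),(407,325),(385,341)],36)
sh("r2c",[(377,386),(406,371),(412,382),(383,398)],36)
sh("must",[(347,424)],74)
sh("wedge",[(443,222),(518,252),(437,264)],70)
sh("tray",[(528,279),(640,309),(595,543),(470,508)],15)
s=r.snapshot("top")[:,:,::-1][130:330,180:380]
cv2.imwrite("pics/crop1.png",cv2.resize(s,(600,600),interpolation=cv2.INTER_CUBIC))
E
```

```text
[[ 733.   91.]
 [ 705. -144.]
 [ 400. -105.]
 [ 429.  126.]] [np.float64(237.0), np.float64(308.0), np.float64(234.0), np.float64(306.0)]
o [566.69985431  -8.04357186] ang -0.12168613553261552
rind top [632.   5.] board 63.0 20.0
rind top [575.  14.] board 6.0 23.0
rind top [509.  -1.] board -58.0 0.0
r0c [625.  27.] board 53.0 42.0
r0c [647. -11.] board 80.0 7.0
r0c [634. -17.] board 68.0 -1.0
r0c [613.  20.] board 42.0 34.0
r1c [572.  33.] board 1.0 42.0
r1c [594.  10.] board 25.0 21.0
r1c [582.  -4.] board 15.0 6.0
r1c [559.  19.] board -11.0 26.0
r2c [505.  20.] board -65.0 20.0
r2c [527. -11.] board -39.0 -8.0
r2c [516. -20.] board -49.0 -18.0
r2c [492.  11.] board -76.0 9.0
must [456.  44.] board -116.0 38.0
wedge [705. -28.] board 140.0 -3.0
wedge [ 682. -120.] board 128.0 -97.0
wedge [653. -28.] board 88.0 -9.0
tray [ 668. -146.] board 117.0 -125.0
tray [ 651. -288.] board 117.0 -268.0
tray [ 370. -254.] board -166.0 -268.0
tray [ 385. -108.] board -168.0 -121.0
```

View pics/crop1.png

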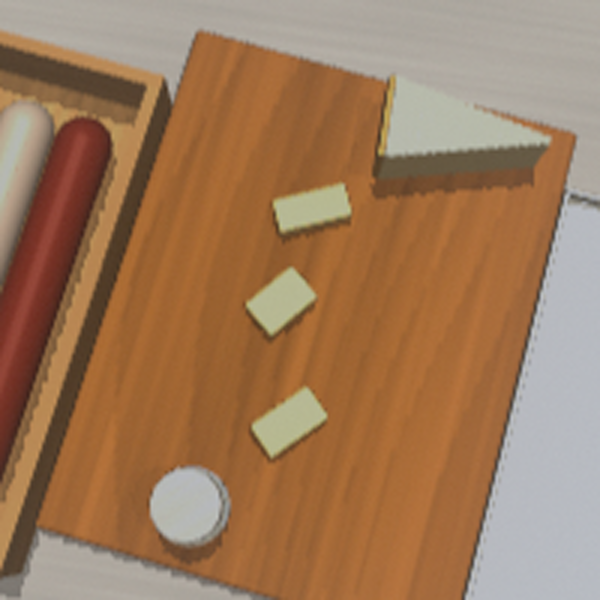

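The block measures about 307 × 236 mm, close to the 310 × 240 mm given. Plan: part the fingers slightly to make a 45 mm wide pusher, line it up with the block, and sweep rind1, then rind2. Then nudge rind0 away from the wedge and sweep it.

```bash
python3 -m jog '[20,43,-6,0.13,20,43,-6,0.13,20,43,-6,0.13,20,43,-6,0.13,20,43,-6,0.13,20,43,-6,0.13,20,43,-6,0.13,20,43,-6,0.14]' 19 30; python3 -m jog '[20,43,-6,0,20,43,-6,0,20,43,-6,0,20,43,-6,0,20,43,-6,0,20,43,-6,0,20,43,-6,0,17,39,-6,0]'
```

```text
time_s: 1.15
tcp_pos: [425.0, -275.5, 200.2]
tool_rot: [0.0, -0.666, 0.746, -0.0]
force: [1.5, 0.6, 0.4]
opening: 16.1
grip_force: 0.0
time_s: 2.15
tcp_pos: [582.0, 64.7, 151.9]
tool_rot: [-0.0, -0.664, 0.747, 0.0]
force: [0.5, -0.2, 0.1]
opening: 16.3
grip_force: 0.0
```

```bash
python3 -m jog '[0,0,-20,0,0,0,-20,0,0,0,-20,0,0,0,-20,0,0,0,-18,0,0,0,-10,0,0,0,0,0,0,0,0,0]'
python3 - <<'E'
from plant import r
import cv2
s=r.snapshot("top")[:,:,::-1][120:340,160:400]
cv2.imwrite("pics/c2.png",cv2.resize(s,(650,596),interpolation=cv2.INTER_CUBIC))
E
```

```text
time_s: 3.15
tcp_pos: [582.0, 63.2, 44.9]
tool_rot: [0.0, -0.664, 0.748, -0.0]
force: [0.2, 0.5, 0.5]
opening: 15.8
grip_force: 0.0
```

View pics/c2.png

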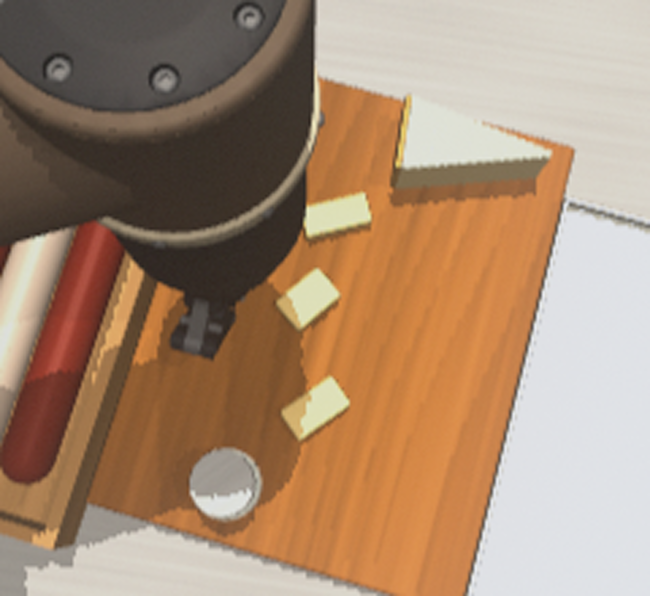

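Run:
```python
from plant import r
from h import *
c=r.get_calibration("top")
k=240/650
p=np.array([(172,345),(215,357),(232,318),(190,300),(308,298),(316,408),(338,215)])*k+[160,120]
o=np.array([566.7,-8.]);x=np.array([.9926,-.1214]);y=np.array([.1214,.9926])
for z,q in((30,p[:4]),(60,p[2:4]),(36,p[4:])):
    for w in proj(c,q,z,1)[:,:2]:print(z,w.round(),((w-o)@x).round(),((w-o)@y).round())
t=np.array([582,63.2]);print("tcp",(t-o)@x,(t-o)@y)
```

```text
30 [532.  94.] -46.0 97.0
30 [529.  66.] -46.0 69.0
30 [555.  60.] -20.0 66.0
30 [563.  88.] -16.0 95.0
60 [551.  57.] -23.0 63.0
60 [558.  84.] -20.0 91.0
36 [575.  14.] 5.0 23.0
36 [507.  -2.] -60.0 -1.0
36 [631.   3.] 62.0 19.0
tcp 6.543099999999956 72.53054
```

Run:
```python
from plant import r
import cv2,numpy as np
a=r.snapshot("scene")[:,:,::-1][130:310,150:450]
b=r.snapshot("wrist")[:,:,::-1]
a=cv2.resize(a,(800,480),interpolation=cv2.INTER_CUBIC)[:,230:700]; b=cv2.resize(b,(330,248))
o=np.zeros((480,800,3),np.uint8);o[:,:470]=a;o[:248,470:]=b
cv2.imwrite("pics/s2.png",o)
```

```text
(no output)
```

View pics/s2.png

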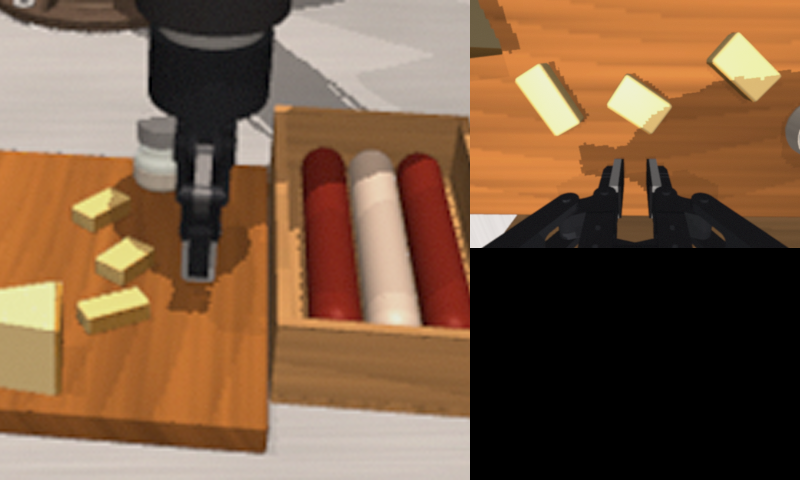

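Top crop: the jutting dark part at (195,350) is a knuckle, high up at about z = 110, so it clears the jar. In the wrist view, the fingertips line up with the middle rind. Now I'll sweep rind1.

```bash
python3 -m jog '[-1.7,-13.6,-1,0,-1.7,-13.6,-1,0,-1.7,-13.6,0,0,-1.7,-13.6,0,0,-1.7,-13.6,0,0,-1.7,-13.6,0,0,-1.7,-13.6,0,0,-1.7,-13.6,0,0]'; python3 -m jog '[-1.7,-13.6,0,0,-1.7,-13.6,0,0,-1.7,-13.6,0,0,-1.7,-13.6,0,0,-1.7,-13.6,0,0,-1.7,-13.6,0,0,-1.7,-13.6,0,0,-1.7,-13.6,0,0]'
python3 - <<'E'
from plant import r
import cv2
cv2.imwrite("pics/t3.png",cv2.resize(r.snapshot("top")[:,:,::-1][120:390,180:470],(640,596),interpolation=cv2.INTER_CUBIC))
E
```

```text
time_s: 4.3
tcp_pos: [567.9, -46.7, 42.3]
tool_rot: [0.0, -0.664, 0.748, -0.0]
force: [0.4, 0.3, -0.4]
opening: 16.4
grip_force: 0.1
time_s: 5.3
tcp_pos: [554.2, -155.5, 42.3]
tool_rot: [-0.0, -0.664, 0.748, 0.0]
force: [0.3, -0.0, 0.6]
opening: 16.3
grip_force: 0.0
```

View pics/t3.png

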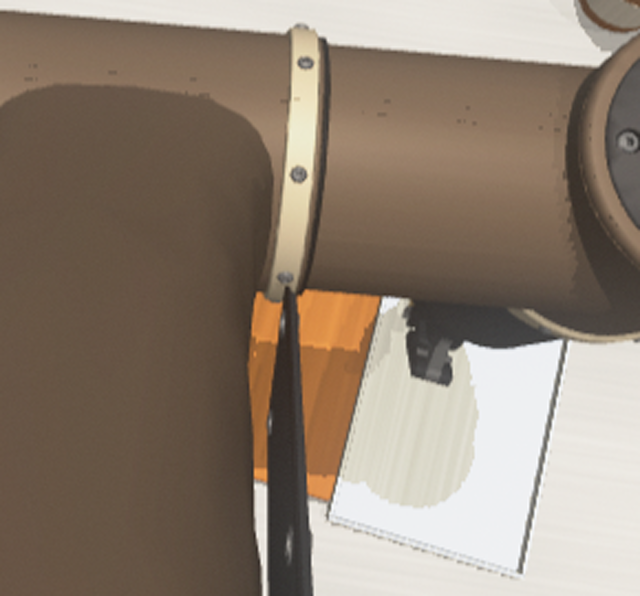

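```bash
python3 -m jog '[0,0,25,0,0,0,25,0,0,0,25,0,0,0,25,0,-7.5,49,0,0,-7.5,49,0,0,-7.5,49,0,0,-7.5,48,0,0]'; python3 -m jog '[0,0,0,0,0,0,-20,0,0,0,-20,0,0,0,-20,0,0,0,-20,0,0,0,-20,0,0,0,0,0,0,0,0,0]'
python3 - <<'E'
from plant import r
import cv2,numpy as np
a=r.snapshot("scene")[:,:,::-1][150:310,80:380]
b=r.snapshot("wrist")[:,:,::-1]
o=np.zeros((600,800,3),np.uint8);o[:320,:600]=cv2.resize(a,(600,320),interpolation=cv2.INTER_CUBIC);o[320:,:373]=cv2.resize(b,(373,280))
cv2.imwrite("pics/s4.png",o)
E
```

```text
time_s: 6.35
tcp_pos: [524.1, 41.7, 142.5]
tool_rot: [0.0, -0.664, 0.748, -0.0]
force: [0.2, 0.6, 0.5]
opening: 16.4
grip_force: 0.0
time_s: 7.35
tcp_pos: [524.6, 40.0, 42.8]
tool_rot: [0.0, -0.664, 0.748, -0.0]
force: [0.1, -0.8, 0.1]
opening: 16.0
grip_force: 0.0
```

View pics/s4.png

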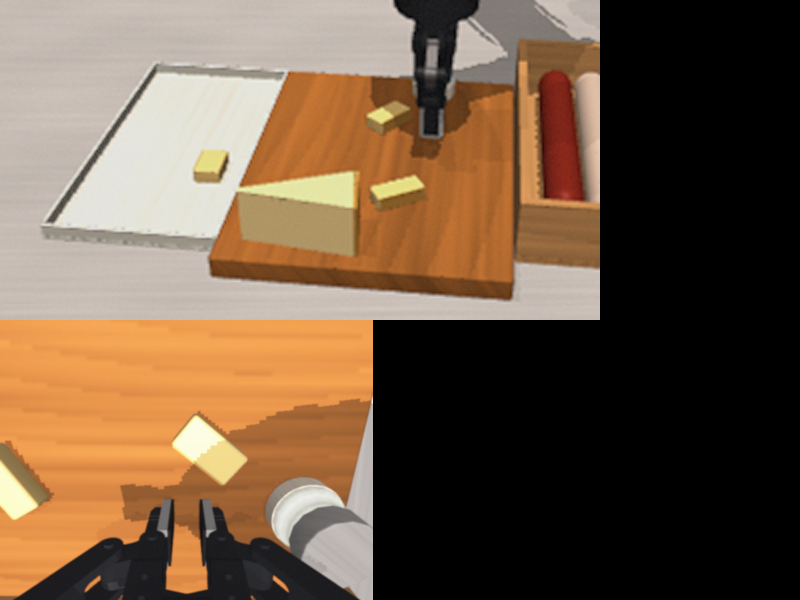

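The scene view shows rind1 lying in the tray at (210,165). The wrist view shows the fingers behind rind2 with the jar clear to the right. I'll sweep rind2, then lift.

```bash
python3 -m jog '[-1.4,-11.8,0,0,-1.4,-11.8,0,0,-1.4,-11.8,0,0,-1.4,-11.8,0,0,-1.4,-11.8,0,0,-1.4,-11.8,0,0,-1.4,-11.8,0,0,-1.4,-11.8,0,0]'; python3 -m jog '[-1.4,-11.8,0,0,-1.4,-11.8,0,0,-1.4,-11.8,0,0,-1.4,-11.8,0,0,-1.4,-11.8,0,0,-1.4,-11.8,0,0,-1.4,-11.8,0,0,-1.4,-11.8,0,0]'
```

```text
time_s: 8.45
tcp_pos: [513.1, -54.8, 42.3]
tool_rot: [-0.0, -0.664, 0.748, 0.0]
force: [-0.1, -0.3, -0.1]
opening: 16.0
grip_force: 0.1
time_s: 9.45
tcp_pos: [501.8, -149.1, 42.3]
tool_rot: [-0.0, -0.664, 0.748, 0.0]
force: [-0.8, 0.0, -0.1]
opening: 16.3
grip_force: 0.0
```

```bash
python3 -m jog '[0,0,34,0,0,0,34,0,0,0,34,0,35.5,31,0,0,35.5,31,0,0,35.5,31,0,0,35.5,31,0,0,35.5,31,0,0]'; python3 -m jog '[0,0,0,0,0,0,-20,0,0,0,-20,0,0,0,-20,0,0,0,-20,0,0,0,-20,0,0,0,-2,0,0,0,0,0]';python3 -m jog '[-6,0.7,0,0,-6,0.7,0,0,-6,0.7,0,0,-6,0.7,0,0,-6,0.7,0,0,-6,0.7,0,0,-6,0.7,0,0,0,0,0,0]'
python3 - <<'E'
from plant import r
import cv2,numpy as np
a=r.snapshot("scene")[:,:,::-1][150:310,80:380]
b=r.snapshot("wrist")[:,:,::-1]
o=np.zeros((600,800,3),np.uint8);o[:320,:600]=cv2.resize(a,(600,320),interpolation=cv2.INTER_CUBIC);o[320:,:373]=cv2.resize(b,(373,280))
o[320:,373:746]=cv2.resize(r.snapshot("top")[:,:,::-1],(373,280))
cv2.imwrite("pics/s5.png",o)
E
```

```text
time_s: 10.45
tcp_pos: [680.3, 7.0, 143.8]
tool_rot: [-0.0, -0.664, 0.748, 0.0]
force: [1.5, 0.1, 0.5]
opening: 16.2
grip_force: 0.0
time_s: 11.45
tcp_pos: [679.5, 6.1, 42.7]
tool_rot: [-0.0, -0.664, 0.748, -0.0]
force: [0.1, -0.2, 0.8]
opening: 16.3
grip_force: 0.0
time_s: 12.45
tcp_pos: [637.0, 11.6, 42.3]
tool_rot: [-0.0, -0.664, 0.748, 0.0]
force: [-0.8, 0.2, 0.2]
opening: 16.2
grip_force: 0.0
```

View pics/s5.png

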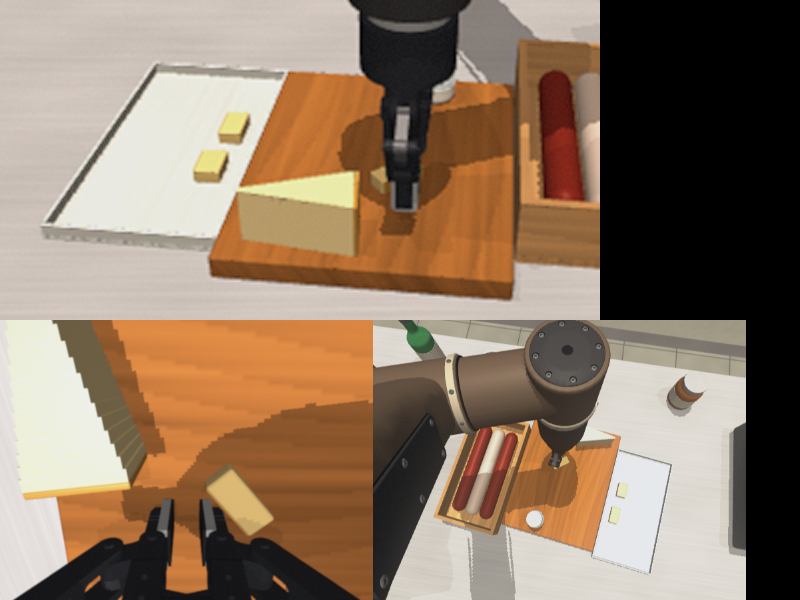

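Both earlier rinds are in the tray, and rind0 has shifted toward −x, clear of the wedge. I'll go around behind it and sweep it.

```bash
python3 -m jog '[1.4,11.2,0,0,1.4,11.2,0,0,1.4,11.2,0,0,1.4,11.2,0,0,-8.7,1,0,0,-8.7,1,0,0,-8.7,1,0,0,-8.7,1,0,0]'
python3 - <<'E'
from plant import r
import cv2
cv2.imwrite("pics/w6.png",r.snapshot("wrist")[:,:,::-1])
E
```

```text
time_s: 13.6
tcp_pos: [607.5, 60.1, 42.5]
tool_rot: [0.0, -0.664, 0.748, -0.0]
force: [0.6, 0.5, -0.1]
opening: 16.4
grip_force: 0.0
```

View pics/w6.png

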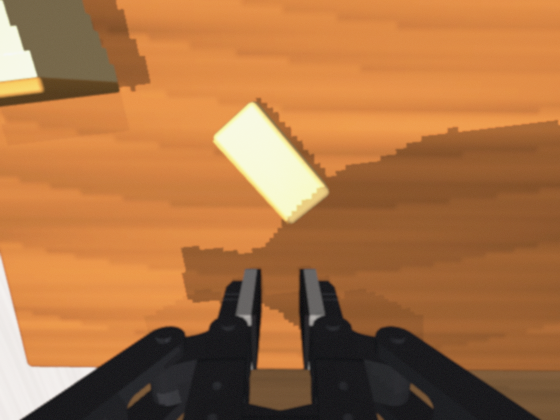

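Rind0 (271,163) is centred in front of the fingers, with the wedge well clear. I'll sweep it with a slight +x drift to miss rind1 in the tray.

```bash
python3 -m jog '[-1.6,-13.1,0,0,-1.6,-13.1,0,0,-1.6,-13.1,0,0,-0.8,-13.2,0,0,-0.8,-13.2,0,0,-0.8,-13.2,0,0,-0.8,-13.2,0,0,-0.8,-13.2,0,0]'; python3 -m jog '[-0.8,-13.2,0,0,-0.8,-13.2,0,0,-0.8,-13.2,0,0,-0.8,-13.2,0,0,-0.8,-13.2,0,0,-0.8,-13.2,0,0,-0.8,-13.2,0,0,-0.8,-13.2,0,0]';  python3 -m jog '[0,0,30,0,0,0,30,0,0,0,30,0,0,0,30,0,0,-25,10,0,0,-45,10,0,0,-45,0,0,0,-45,0,0]'; python3 -m jog '[0,-45,0,0,0,-45,0,0,0,-45,0,0,0,-30,0,0,0,0,0,0,0,0,0,0,0,0,0,0,0,0,0,0]'
python3 - <<'E'
from plant import r
import cv2,numpy as np
a=r.snapshot("scene")[:,:,::-1][150:310,80:380]
o=np.zeros((600,800,3),np.uint8);o[:320,:600]=cv2.resize(a,(600,320),interpolation=cv2.INTER_CUBIC)
o[320:,:373]=cv2.resize(r.snapshot("top")[:,:,::-1],(373,280))
cv2.imwrite("pics/s7.png",o)
E
```

```text
time_s: 14.65
tcp_pos: [599.4, -45.8, 42.3]
tool_rot: [0.0, -0.664, 0.748, -0.0]
force: [0.2, 0.7, 0.2]
opening: 16.2
grip_force: 0.0
time_s: 15.65
tcp_pos: [593.0, -151.5, 42.3]
tool_rot: [-0.0, -0.664, 0.748, -0.0]
force: [0.6, -0.3, -0.1]
opening: 16.6
grip_force: 0.0
time_s: 16.65
tcp_pos: [592.9, -312.3, 182.6]
tool_rot: [0.0, -0.664, 0.747, -0.0]
force: [0.7, -0.3, 0.6]
opening: 16.5
grip_force: 0.0
time_s: 17.65
tcp_pos: [593.4, -474.7, 182.7]
tool_rot: [0.0, -0.665, 0.747, -0.0]
force: [0.1, -0.6, -0.1]
opening: 16.4
grip_force: 0.0
```

View pics/s7.png

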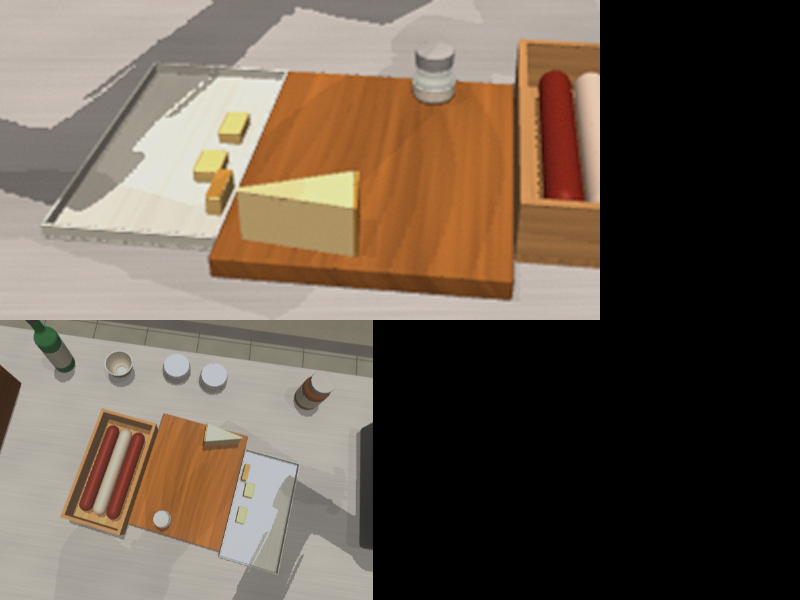

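I've used all ten views. In the last one, rind1 and rind2 lie flat in the tray. Rind0, at (220,190), is in the tray but looks tilted near the block's edge. I'll measure it by code.

```bash
cat > m.py <<'E'
from plant import r
from h import *
import cv2
c=r.get_calibration("top")
o=np.array([566.7,-8.]);x=np.array([.9926,-.1214]);y=np.array([.1214,.9926])
im=r.snapshot("top")
hsv=cv2.cvtColor(im,cv2.COLOR_RGB2HSV)
m=((hsv[:,:,1]>60)&(hsv[:,:,0]<40)).astype(np.uint8)
poly=np.array([(534,284),(636,312),(592,538),(476,504)])*.7
k=np.zeros_like(m);cv2.fillPoly(k,[poly.astype(int)],1);m&=k
n,l,st,ce=cv2.connectedComponentsWithStats(m)
for i in range(1,n):
    if st[i,4]<15: continue
    v=np.argwhere(l==i)[:,::-1].astype(np.float32)
    b=cv2.boxPoints(cv2.minAreaRect(v))
    for z in(17,):
        w=proj(c,np.r_[b,[ce[i]]],z,1)[:,:2]-o
        print(st[i,4],"rgb",im[l==i].mean(0).round(),"board",np.c_[w@x,w@y].round().tolist())
E
python3 m.py
```

```text
203 rgb [180. 150.  89.] board [[34.0, -129.0], [80.0, -130.0], [80.0, -144.0], [34.0, -143.0], [57.0, -136.0]]
167 rgb [176. 173. 127.] board [[-5.0, -143.0], [31.0, -142.0], [32.0, -167.0], [-4.0, -168.0], [14.0, -157.0]]
178 rgb [178. 175. 128.] board [[-74.0, -139.0], [-35.0, -139.0], [-34.0, -162.0], [-73.0, -162.0], [-53.0, -153.0]]
```

Rind0 stands on its long edge right beside the tray wall: its footprint is about 46 × 14 mm at board (57,-136). I'll tip it over by pushing its top edge with shut fingers, skimming just above the block.

```bash
python3 -m jog '[2.3,45.7,-2,0,2.3,45.7,-2,0,2.3,45.7,-2,0,2.3,45.7,-2,0,2.3,45.7,-12,0,2.3,45.7,-20,0,2.3,45.7,-25,0,2.3,45.7,-25,0]' 0 30; python3 -m jog '[0,0,-20,0,0,0,-20,0,0,0,-8,0,0,0,-2,0,0,0,0,0,0,0,0,0,0,0,0,0,0,0,0,0]'; python3 -m jog '[0,0,-1,0,0,0,0,0,0,0,0,0,0,0,0,0,0,0,0,0,0,0,0,0,0,0,0,0,0,0,0,0]'
```

```text
time_s: 18.8
tcp_pos: [611.7, -108.3, 92.2]
tool_rot: [0.0, -0.664, 0.747, -0.0]
force: [1.0, 0.4, 0.3]
opening: 0.0
grip_force: 0.0
time_s: 19.8
tcp_pos: [611.6, -110.0, 42.6]
tool_rot: [0.0, -0.664, 0.748, -0.0]
force: [0.2, 0.0, -0.0]
opening: 0.3
grip_force: 0.0
time_s: 20.8
tcp_pos: [611.5, -110.0, 41.3]
tool_rot: [-0.0, -0.664, 0.748, 0.0]
force: [0.3, -0.3, -0.2]
opening: 0.3
grip_force: 0.0
```

```bash
for i in 1; do python3 -m jog '[0,0,-1,0,0,0,0,0,0,0,0,0,0,0,0,0,0,0,0,0,0,0,0,0,0,0,0,0,0,0,0,0]'|sed -n 2,4p; done; python3 -m jog '[0,0,-0.5,0,0,0,0,0,0,0,0,0,0,0,0,0,0,0,0,0,0,0,0,0,0,0,0,0,0,0,0,0]'|sed -n 2,4p
```

```text
tcp_pos: [611.5, -110.0, 40.3]
tool_rot: [0.0, -0.664, 0.748, -0.0]
force: [0.2, -0.0, 0.2]
tcp_pos: [611.5, -110.0, 39.8]
tool_rot: [-0.0, -0.664, 0.748, 0.0]
force: [-0.2, -0.2, -0.6]
```

```bash
python3 -m jog '[-0.8,-7,0,0,-1.2,-10,0,0,-1.2,-10,0,0,-1.2,-10,0,0,-1.2,-10,0,0,0,0,0,0,0,0,0,0,0,0,0,0]'; python3 -m jog '[0,0,30,0,0,0,40,0,0,0,40,0,0,0,30,0,0,-45,0,0,0,-45,0,0,0,-45,0,0,0,-45,0,0]'; python3 -m jog '[0,-45,0,0,0,-45,0,0,0,-45,0,0,0,-45,0,0,0,0,0,0,0,0,0,0,0,0,0,0,0,0,0,0]'; python3 m.py
```

```text
time_s: 23.8
tcp_pos: [606.0, -156.7, 39.8]
tool_rot: [0.0, -0.664, 0.747, -0.0]
force: [-0.2, -0.4, 0.8]
opening: 0.2
grip_force: 0.0
time_s: 24.8
tcp_pos: [606.0, -337.9, 179.9]
tool_rot: [0.0, -0.664, 0.747, -0.0]
force: [0.3, -0.7, -0.3]
opening: 0.1
grip_force: 0.0
time_s: 25.8
tcp_pos: [606.4, -515.9, 180.4]
tool_rot: [0.0, -0.665, 0.747, -0.0]
force: [0.5, 0.1, -0.7]
opening: 0.2
grip_force: 0.0
491 rgb [174. 160. 109.] board [[-5.0, -142.0], [80.0, -142.0], [81.0, -168.0], [-4.0, -168.0], [35.0, -157.0]]
174 rgb [178. 175. 128.] board [[-74.0, -139.0], [-35.0, -139.0], [-34.0, -163.0], [-73.0, -162.0], [-54.0, -153.0]]
```

Rind0's visible area grew from about 590 to 940 mm². That matches lying flat (40 × 22 mm plus a visible side), at y −142 to −168, well inside the tray. The robot is clear of everything.

```bash
python3 -c "
from plant import r
print(r.job_done())"
```

```text
the job is handed in; nothing more can be done
None
```

I swept all three rinds into the scrap tray and handed the job in at about 26 s of the 61 s allowed; one rind landed on edge and I tipped it flat (checked by image measurement, not by eye), and the jar and wedge stood undisturbed in the last picture, taken before that tip.

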